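# Make up the sampling and patrol kits on the mill control desk

## Robot

A 6-joint arm with a two-finger parallel gripper is mounted at the origin on the work surface. World frame = base frame: x ahead of the robot, y to its left, z up, the work surface at z = 0. Lengths are in m, angles in degrees, forces in N, time in s.
With the tool pointing down it reaches from about 0.3 to 0.75 m from the base axis. Payload 8.5 kg.
Tool frame: the origin (TCP) lies on the centre line of the jaws, within the pads' length; the fingertips stand 14 mm ahead of it and the grasp point (between the pads) lies 5 mm behind it; z points along the fingers, x is the direction in which the jaws open and shut, and the axes are right-handed (so a half turn about z gives the same grasp; the last joint's range is limited). The gripper opens to 85 mm and grips with 20 to 120 N. Pads are 22 mm wide; open, the fingers measure 114 mm over their backs; the gripper's body (76 mm by 85 mm) begins 54 mm behind the grasp point. The pads swing forward as they close: fully open they stand 13 mm farther back than shut.
Start: joints at [60.143, 21.807, 74.336, -0, 83.858, -12.336], TCP at [0.166, 0.524, 0.245] pointing down, gripper open.
Joint ranges: [-178.18, 178.18], [-50.72, 133.34], [12.68, 142.11], [-81.47, 261.47], [9.98, 163.14], [-165.26, 165.26]. Speed limits (degrees/s): [136.94, 136.94, 180, 180, 180, 180].

## Interface

Orientations are given as a 3x3 rotation matrix whose columns are the frame's x, y, z axes.
In Python, from rig import * gives the robot as it stands.
- The arm moves only by the shell command python3 -m crank 'ROWS' [FORCE]. ROWS is JSON, one flat list of numbers, 7 for each row, row after row: the turn, a rotation vector about the world's x, y, z in rad, then the shift along the world's x, y, z in m, then the opening in per cent of the stroke, from 0 (shut) to 100 (fully open). A call has 1 to 20 rows; each row shifts and turns the commanded pose from where the row before left it; what a row does not reach is not made up. A row lasts 1/10 s, in which the tool goes at most 50 mm and 8.59 degrees, less where a joint would pass 70% of its speed; a pose out of reach is approached as far as the arm can. A call is refused whole if a number of a shift passes 0.05 or a number of a turn 0.15, either way. A call with a gripper value outside its range is refused whole. The fingers move at their own pace and stop on an object; FORCE is the grip in N (left out, the last holds). Time passes only in rows, so rows that do not move let the fingers close. It gives the time, the measured TCP pose, the force and the opening at its end, in the units of the state.
- observe(): the state, without advancing time (a new reading comes with each control period).
- get_image(name): name is "scene" or "side" or "wrist"; returns a dict with "frame" (400x640x3 uint8, red, green, blue), "fov_y" (degrees; the focal length in pixels is half the picture's height over the tangent of half this angle, whatever the lens; pixels are square), "cx", "cy" (the principal point, pixels), "world_to_cam" (4x4, takes a point from world to camera coordinates). Camera axes: x right, y up, looking along -z (the intrinsics and any distortion apply to the point x, -y, -z); pixel columns grow to the right and rows downward; lengths in m; the calibration is good to about 2 mm. A picture is of the moment at which its call begins. There is no depth.
- close_job(): hands the job in, once; it reports no verdict.
The state is a dict: "time_s": time; "q": joint angles; "qvel": joint speeds; "joint_efforts": joint torques, N m; "position": TCP position; "tool_rot": TCP orientation; "ft_force": force on the tool from outside, world axes, zero at the start; "wrist_torque": the same for the moment, N m; "grip_width": finger opening in m.
Only numpy, scipy, OpenCV 4.12 (cv2) and the standard library are available. Lean on these libraries where they do the work, as an engineer would, in place of code of your own. Each camera call takes 0.05 s, during which the arm holds its last target. There are 200 camera calls.

## Task

Make up the two kits for the next shift from the stock lying on the desk: the sampling kit in the stainless-steel tray gets the green-lidded jar, the steel scoop and the black marker; the patrol kit in the blue tray gets the two-way radio and the torch. Set each thing down without dropping it so that it rests flat on the tray's floor beside the others, nothing on top of another or over the rim, the jar standing, the scoop open side up and the radio face up. Leave the red-lidded jar and the red marker where they are.

Things in the scene. Friction and masses are not known exactly. Their poses are not given: they have to be found in the camera images.
- steel_tray: Bright stainless-steel tray: the sampling kit's. Inside 172 (x) by 240 (y) mm, floor 4 mm thick, walls 4 mm thick, rim 20 mm above the desk with a rolled edge (outside about 187 by 255 mm). Origin under its centre at desk height, z up, y along its long side. It does not move.
- blue_tray: Blue plastic tray of the same size: the patrol kit's. Inside 172 (x) by 240 (y) mm, floor 4 mm thick, walls 4 mm thick, rim 20 mm above the desk with a rolled edge (outside about 187 by 255 mm). Origin under its centre at desk height, z up, y along its long side. It does not move.
- green_jar: Upright round white plastic sample jar with a green screw lid and a paper label: body 52 mm across, lid 56 mm across and 15 mm high, total height 63 mm. Origin at the centre of its underside, z up. About 70 g. To go in the sampling kit.
- scoop: Flat-bottomed stainless sampling scoop with a round handle, black sleeve on it; lies level on the flat of its bowl. Bowl 75 long, 44 wide outside, walls 3 mm thick and 26 mm high for the 45 mm next to the handle, lower towards the mouth. Handle 17 mm thick, 73 mm long, its axis 16 mm up. Origin on the underside where bowl and handle meet; x towards the mouth, so the bowl spans x 0 to 75 mm and the handle x 0 to -73 mm; z up. About 120 g, balancing near x = 19 mm.
- black_marker: Flat-bodied felt marker, white with black cap, band and end, 120 long, 20 wide, 15 mm thick, lying flat. Origin at its very middle (7.5 mm above what it lies on), x along its length towards the cap, z up. About 25 g. To go in the sampling kit.
- radio: Black two-way radio lying on its back, face up (speaker slots, small pale display, grey keys, orange side button). Body 95 long, 56 wide, 32 mm thick; stub aerial 13 mm thick runs on to 100 mm from the origin in +x, 17 mm to the +y side, its axis 16 mm up; a small knob beside it. Origin under the centre of the body (not counting the aerial), x towards the aerial, z out of its face. About 220 g.
- torch: Yellow torch with black rings, lying on its hexagonal head and tail (both 34 mm across flats), so it does not roll. Length 124, plain round barrel 27 mm thick over the middle, from x = -46 to +30 mm. Origin on its axis at the middle of its length (17 mm above what it lies on), x along it towards the lens. About 130 g.
- red_jar: Upright round white plastic sample jar with a red screw lid and a paper label: body 52 mm across, lid 56 mm across and 15 mm high, total height 63 mm. Origin at the centre of its underside, z up. About 70 g. Not wanted in either kit: stays where it is.
- red_marker: Flat-bodied felt marker, white with red cap, band and end, 120 long, 20 wide, 15 mm thick, lying flat. Origin at its very middle (7.5 mm above what it lies on), x along its length towards the cap, z up. About 25 g. Not wanted in either kit: stays where it is.
Not all that is in view belongs to the job. Leave any pink look-alike of the scoop alone.

How it is judged (in metres and radians):
At the end, for the whole second after the job is handed in: Green jar, scoop, black marker in the steel tray, radio and torch in the blue one, each on the tray floor itself (resting height within 4 mm), level within 0.06 rad, jar, scoop and radio right way up, all at rest; red jar and red marker within 20 mm of their starts (x of green_jar in the frame of steel_tray between -0.084 and 0.084 m and y of green_jar in the frame of steel_tray between -0.118 and 0.118 m and z of green_jar in the frame of steel_tray between 0.001 and 0.008 m and angle between each of green_jar, scoop, radio's own z axis and vertical below 0.06 rad and linear speed of each of green_jar, scoop, black_marker, radio, torch below 0.02 m/s and x of scoop in the frame of steel_tray between -0.084 and 0.084 m and y of scoop in the frame of steel_tray between -0.118 and 0.118 m and z of scoop in the frame of steel_tray between 0.001 and 0.008 m and x of black_marker in the frame of steel_tray between -0.084 and 0.084 m and y of black_marker in the frame of steel_tray between -0.118 and 0.118 m and z of black_marker in the frame of steel_tray between 0.009 and 0.017 m and angle between black_marker's own x axis and vertical between 1.511 and 1.631 rad and x of radio in the frame of blue_tray between -0.084 and 0.084 m and y of radio in the frame of blue_tray between -0.118 and 0.118 m and z of radio in the frame of blue_tray between 0.001 and 0.008 m and x of torch in the frame of blue_tray between -0.084 and 0.084 m and y of torch in the frame of blue_tray between -0.118 and 0.118 m and z of torch in the frame of blue_tray between 0.017 and 0.025 m and angle between torch's own x axis and vertical between 1.511 and 1.631 rad and distance of each of red_jar, red_marker from where it was at the start of the episode below 0.02 m); the robot touches nothing.
It fails at once if A kit thing is dropped or thrown: moves at more than 0.7 m/s out of the fingers (a fall of about 25 mm) ((linear speed of green_jar above 0.7 m/s and contact force between the fingers and green_jar below 0.05 N) or (linear speed of scoop above 0.7 m/s and contact force between the fingers and scoop below 0.05 N) or (linear speed of black_marker above 0.7 m/s and contact force between the fingers and black_marker below 0.05 N) or (linear speed of radio above 0.7 m/s and contact force between the fingers and radio below 0.05 N) or (linear speed of torch above 0.7 m/s and contact force between the fingers and torch below 0.05 N)).
It fails at once if The red-lidded jar or the red marker is moved by more than 20 mm (distance of any of red_jar, red_marker from where it was at the start of the episode above 0.02 m).
It also fails if it takes over 115 s, if anything falls off the work surface, if the arm or the gripper's body presses on something with over 40 N, if the wrist force passes 120 N, or if a joint passes its speed limit or range.

## Working session

There is one attempt and no reset: what is moved stays moved. The work goes in short steps, Python scripts to look and compute and a shell command to move; the robot and the scene stay as the last step left them, time stands still between calls to the robot, and variables do not carry over. Pictures are saved under pics/ and viewed, about 12 in all and at most 16, crops included, and the job is handed in when it is done.

```bash
ls; mkdir -p pics; python3 - <<'E'
from rig import *
import cv2
for n in ["scene","side","wrist"]:
    d=get_image(n); cv2.imwrite(f"pics/{n}0.png",d["frame"][:,:,::-1])
    print(n,d["fov_y"],d["cx"],d["cy"],[k for k in d if k!="frame"]); print(d["world_to_cam"])
s=observe(); print(s["time_s"],s["tool_rot"],s["grip_width"])
E
```

```text
pics
scene 46.564674852756355 322.5064812318603 193.23601333545676 ['fov_y', 'cx', 'cy', 'world_to_cam']
[[-0.6595247   0.75168098  0.00169332  0.28905509]
 [-0.46446249 -0.40928842  0.78533916  0.17240505]
 [ 0.59101756  0.51716409  0.61906344 -1.31440807]
 [ 0.          0.          0.          1.        ]]
side 49.3307751928254 309.3360715534506 200.32812518175425 ['fov_y', 'cx', 'cy', 'world_to_cam']
[[ 0.89749617 -0.44053079 -0.02081439 -0.41210457]
 [ 0.30692636  0.59001904  0.74677557 -0.15785419]
 [-0.31669674 -0.6766167   0.66475034 -0.98033694]
 [ 0.          0.          0.          1.        ]]
wrist 59.72775924779771 323.3297330839553 199.895440047687 ['fov_y', 'cx', 'cy', 'world_to_cam']
[[ 0.30053872  0.95376697 -0.0022469  -0.54958662]
 [-0.90474483  0.28434434 -0.31715151  0.04190908]
 [-0.30184975  0.09734918  0.94837222 -0.38282796]
 [ 0.          0.          0.          1.        ]]
0.15 [[ 3.00991558e-01  9.53626648e-01 -5.45179254e-04]
 [ 9.53626185e-01 -3.00991965e-01 -9.67273026e-04]
 [-1.08651191e-03 -2.28756197e-04 -9.99999384e-01]] 0.08539973096526655
```

View pics/scene0.png

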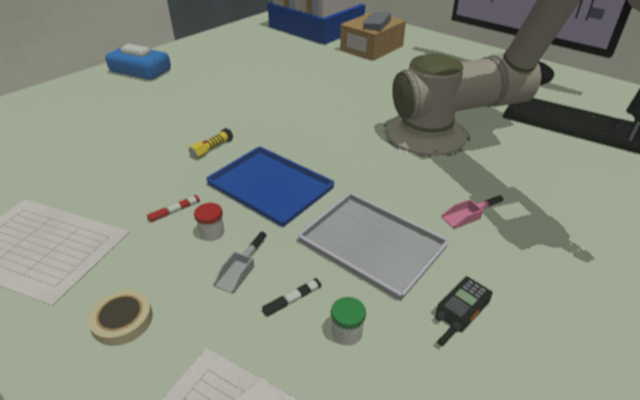

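View pics/side0.png

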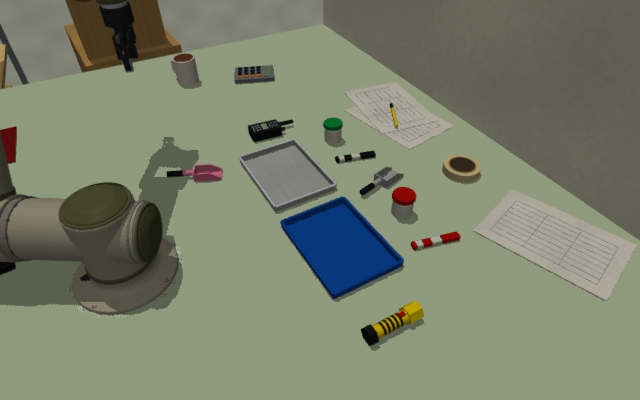

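View pics/wrist0.png

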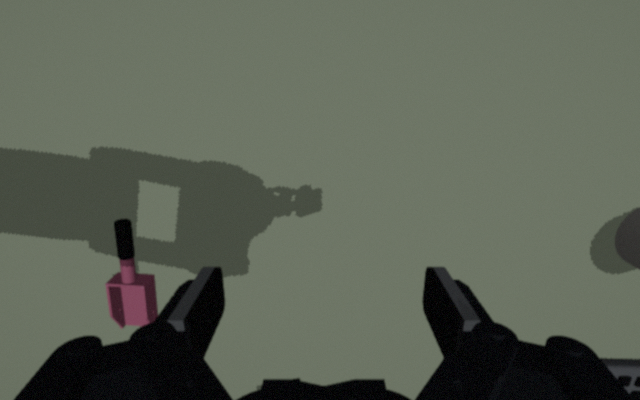

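```bash
cat > h.py <<'E'
from rig import *
import numpy as np, cv2
def cam(name,save=None,scale=1,crop=None,gain=1):
    d=get_image(name)
    if save: 
        f=d["frame"][:,:,::-1]
        np.savez(f"pics/{save}.npz",W=d["world_to_cam"],fov=d["fov_y"],c=[d["cx"],d["cy"]])
        if crop: f=f[crop[1]:crop[3],crop[0]:crop[2]]
        f=np.clip(f*float(gain),0,255).astype(np.uint8)
        f=cv2.resize(f,None,fx=scale,fy=scale,interpolation=cv2.INTER_CUBIC)
        cv2.imwrite(f"pics/{save}.png",f)
    return d
def ray(d,u,v,z):
    if isinstance(d,str):
        q=np.load(f"pics/{d}.npz"); W=q["W"];fov=float(q["fov"]);c=q["c"]
    else: W=np.array(d["world_to_cam"]);fov=d["fov_y"];c=(d["cx"],d["cy"])
    f=200/np.tan(np.radians(fov)/2)
    R=W[:3,:3];C=-R.T@W[:3,3]
    r=R.T@np.array([(u-c[0])/f,-(v-c[1])/f,-1])
    return (C+r*(z-C[2])/r[2])[:2]
E
python3 - <<'E'
from h import *
P={"scene":dict(blue=[(260,150),(333,184),(283,220),(208,183),.02],steel=[(351,197),(446,241),(399,292),(300,238),.02],torch=[(228,134),(195,152),.017],rj=[(209,213),.063],rm=[(150,216),(199,200),.0075],scoop=[(264,236),(228,287),.01],bm=[(266,308),(320,284),.0075],gj=[(348,312),.063],radio=[(466,302),(443,342),.02]),
"side":dict(blue=[(343,200),(400,252),(335,292),(281,240),.02],steel=[(290,143),(335,182),(288,206),(240,167),.02],torch=[(370,335),(415,313),.017],rj=[(404,195),.063],rm=[(413,245),(459,237),.0075],scoop=[(363,190),(398,175),.01],bm=[(337,160),(375,155),.0075],gj=[(333,125),.063],radio=[(265,130),(292,123),.02])}
for n in P:
    d=cam(n)
    for k,v in P[n].items():
        a=np.array([ray(d,*p,v[-1]) for p in v[:-1]]); print(n,k,a.round(3).tolist(),a.mean(0).round(3))
d=cam("wrist"); W=d["world_to_cam"]; print(-W[:3,:3].T@W[:3,3], observe()["position"])
E
```

```text
scene blue [[0.391, -0.257], [0.377, -0.021], [0.544, -0.019], [0.568, -0.244]] [ 0.47  -0.135]
scene steel [[0.387, 0.041], [0.372, 0.274], [0.544, 0.276], [0.561, 0.046]] [0.466 0.159]
scene torch [[0.391, -0.386], [0.505, -0.38]] [ 0.448 -0.383]
scene rj [[0.661, -0.11]] [ 0.661 -0.11 ]
scene rm [[0.718, -0.257], [0.613, -0.222]] [ 0.666 -0.24 ]
scene scoop [[0.598, -0.021], [0.736, 0.029]] [0.667 0.004]
scene bm [[0.721, 0.115], [0.616, 0.15]] [0.669 0.132]
scene gj [[0.666, 0.254]] [0.666 0.254]
scene radio [[0.485, 0.378], [0.584, 0.388]] [0.534 0.383]
side blue [[0.538, -0.036], [0.565, -0.248], [0.382, -0.278], [0.341, -0.092]] [ 0.457 -0.163]
side steel [[0.524, 0.262], [0.554, 0.037], [0.404, 0.008], [0.35, 0.219]] [0.458 0.132]
side torch [[0.395, -0.393], [0.5, -0.392]] [ 0.448 -0.393]
side rj [[0.653, -0.13]] [ 0.653 -0.13 ]
side rm [[0.611, -0.236], [0.722, -0.264]] [ 0.667 -0.25 ]
side scoop [[0.61, -0.016], [0.729, -0.006]] [ 0.67  -0.011]
side bm [[0.615, 0.136], [0.726, 0.106]] [0.671 0.121]
side gj [[0.652, 0.23]] [0.652 0.23 ]
side radio [[0.484, 0.365], [0.576, 0.362]] [0.53  0.364]
[0.08755156 0.54956234 0.37537726] [0.16555005 0.52440773 0.24513197]
```

The scene view shows all the objects. Torch (212,143), scoop (245,262), black marker (293,296), green jar (348,318) and radio (465,302) all lie roughly along x. The two fixed views disagree by about 2 cm, so I'll refine with the wrist camera.

```bash
python3 -m crank '[0,0,0.03,0.025,-0.03,0.009,100,0,0,0.03,0.025,-0.03,0.009,100,0,0,0.03,0.025,-0.03,0.009,100,0,0,0.03,0.025,-0.03,0.009,100,0,0,0.03,0.025,-0.03,0.009,100,0,0,0.03,0.025,-0.03,0.009,100,0,0,0.03,0.025,-0.03,0.009,100,0,0,0.03,0.025,-0.03,0.009,100,0,0,0.03,0.025,-0.03,0.009,100,0,0,0.035,0.025,-0.03,0.009,100,0,0,0,0,0,0,100,0,0,0,0,0,0,100]'
python3 -c "
from h import *
cam('wrist','w1',1.25,gain=1.7)"
```

```text
time_s: 1.5
position: [0.4157, 0.2241, 0.3352]
tool_rot: [[0.003, 1.0, -0.0], [1.0, -0.003, 0.0], [0.0, -0.0, -1.0]]
ft_force: [-0.0, 0.4, 0.2]
grip_width: 0.0853
```

View pics/w1.png

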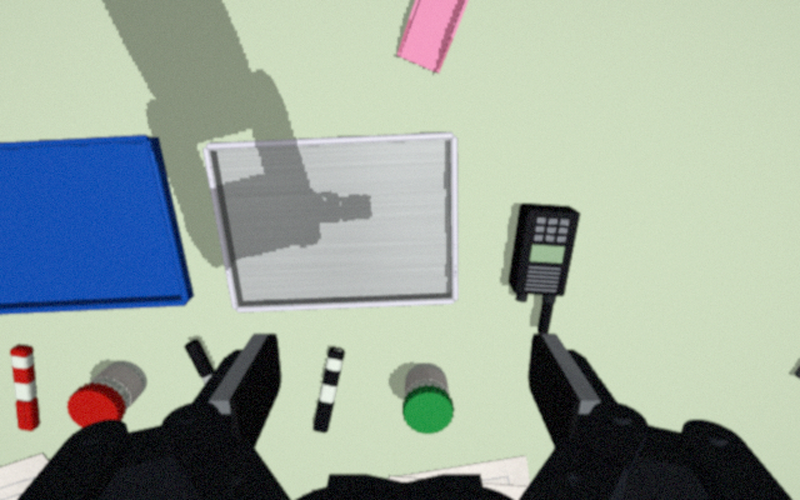

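```bash
python3 - <<'E'
from h import *
P=dict(steel=[(205,144),(457,133),(457,303),(233,310),.018],blue=[(157,137),(190,303),.018],radio=[(522,205),(579,210),(563,297),(511,292),.032],aer=[(543,330),.016],gj=[(428,410),.063],bm=[(335,348),(320,430),.01],rj=[(97,407),.063])
for k,v in P.items():
    a=np.array([ray("w1",p[0]/1.25,p[1]/1.25,v[-1]) for p in v[:-1]]); print(k,a.round(3).tolist(),a.mean(0).round(3))
E
```

```text
steel [[0.371, 0.025], [0.361, 0.277], [0.547, 0.284], [0.555, 0.029]] [0.459 0.154]
blue [[0.364, -0.022], [0.546, -0.018]] [ 0.455 -0.02 ]
radio [[0.431, 0.344], [0.436, 0.402], [0.533, 0.397], [0.527, 0.34]] [0.482 0.371]
aer [[0.582, 0.385]] [0.582 0.385]
gj [[0.656, 0.25]] [0.656 0.25 ]
bm [[0.609, 0.141], [0.729, 0.116]] [0.669 0.129]
rj [[0.651, -0.117]] [ 0.651 -0.117]
```

The wrist view shows the steel tray corners (205,144), (457,133), (457,303) and (233,310), the radio at about (545,250), the green lid at (428,410) and the black marker from (335,348) to (320,430). The sizes check out (tray 187×253 mm, radio 97×57 mm). I'll pick the radio first.

```bash
python3 -m crank '[0,0,-0.044,0.01,0.021,-0.027,100,0,0,0,0.008,0.018,-0.027,100,0,0,0,0.008,0.018,-0.027,100,0,0,0,0.008,0.018,-0.027,100,0,0,0,0.008,0.018,-0.027,100,0,0,0,0.008,0.018,-0.027,100,0,0,0,0.008,0.018,-0.027,100,0,0,0,0.008,0.018,-0.027,100,0,0,0,0,0,-0.02,100,0,0,0,0,0,-0.02,100,0,0,0,0,0,-0.02,100,0,0,0,0,0,-0.02,100,0,0,0,0,0,-0.02,100,0,0,0,0,0,0,100]' && python3 -m crank '[0,0,0,0,0,0,0,0,0,0,0,0,0,0,0,0,0,0,0,0,0,0,0,0,0,0,0,0,0,0,0,0,0,0,0,0,0,0,0,0,0,0,0,0,0,0,0,0,0]' 60
```

```text
time_s: 2.95
position: [0.4791, 0.3719, 0.0169]
tool_rot: [[0.043, 0.999, -0.005], [0.999, -0.043, -0.002], [-0.003, -0.005, -1.0]]
ft_force: [-0.1, 0.3, 0.3]
grip_width: 0.0851
time_s: 3.65
position: [0.482, 0.3721, 0.0209]
tool_rot: [[0.045, 0.999, 0.002], [0.999, -0.045, 0.002], [0.002, 0.002, -1.0]]
ft_force: [-1.8, 0.7, 6.4]
grip_width: 0.0549
```

```bash
python3 -m crank '[0,0,0,0,0,0.02,0,0,0,0,0,0,0.03,0,0,0,0,0,0,0.03,0,0,0,0.006,-0.004,-0.039,0.012,0,0,0,0.006,-0.004,-0.039,0.012,0,0,0,0.006,-0.004,-0.039,0.012,0,0,0,0.006,-0.004,-0.039,0.012,0,0,0,0.006,-0.004,-0.039,0.012,0,0,0,0.006,-0.004,-0.039,0.012,0,0,0,0.006,-0.004,-0.039,0.012,0,0,0,0.006,-0.004,-0.039,0.012,0,0,0,0.006,-0.004,-0.039,0.012,0,0,0,0.006,-0.005,-0.039,0.012,0,0,0,0.006,-0.005,-0.039,0.012,0,0,0,0.006,-0.005,-0.041,0.012,0,0,0,0,0,0,0,0,0,0,0,0,0,0,0]'
python3 -c "
from h import *
cam('wrist','w2',1.25,gain=1.7)"
```

```text
time_s: 5.35
position: [0.4302, -0.099, 0.2435]
tool_rot: [[-0.025, 1.0, 0.0], [1.0, 0.025, 0.0], [0.0, 0.0, -1.0]]
ft_force: [-0.4, 0.5, -1.8]
grip_width: 0.0549
```

View pics/w2.png

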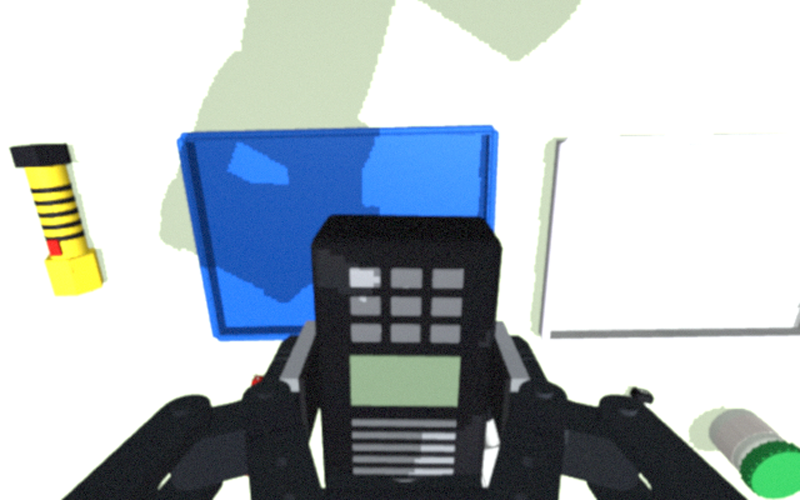

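```bash
python3 - <<'E'
from h import *
P=dict(blue=[(180,135),(496,127),(216,338),.018],torch=[(40,148),(78,291),.02],steel=[(556,140),(543,337),.018],radio=[(333,218),(488,220),.212+.03])
for k,v in P.items():
    a=np.array([ray("w2",p[0]/1.25,p[1]/1.25,v[-1]) for p in v[:-1]]); print(k,a.round(3).tolist(),a.mean(0).round(3))
b=np.array([ray("w2",p[0]/1.25,p[1]/1.25,.018) for p in [(496,127),(216,338)]]);print(b.mean(0))
E
```

```text
blue [[0.376, -0.278], [0.364, -0.028], [0.558, -0.269]] [ 0.433 -0.192]
torch [[0.389, -0.389], [0.513, -0.385]] [ 0.451 -0.387]
steel [[0.372, 0.021], [0.549, 0.033]] [0.461 0.027]
radio [[0.383, -0.122], [0.382, -0.074]] [ 0.382 -0.098]
[ 0.46073243 -0.1487577 ]
```

```bash
python3 -m crank '[0,0,0.02,0.002,-0.001,-0.022,0,0,0,0,0,0,-0.022,0,0,0,0,0,0,-0.022,0,0,0,0,0,0,-0.022,0,0,0,0,0,0,-0.022,0,0,0,0,0,0,-0.022,0,0,0,0,0,0,-0.022,0,0,0,0,0,0,-0.022,0,0,0,0,0,0,-0.022,0,0,0,0,0,0,-0.005,0,0,0,0,0,0,-0.005,0,0,0,0,0,0,-0.003,0,0,0,0,0,0,-0.003,0,0,0,0,0,0,-0.002,0,0,0,0,0,0,-0.001,0,0,0,0,0,0,0,0,0,0,0,0,0,0,0]'
```

```text
time_s: 7.1
position: [0.4326, -0.0996, 0.0265]
tool_rot: [[-0.047, 0.999, 0.0], [0.999, 0.047, -0.0], [-0.0, 0.0, -1.0]]
ft_force: [-1.1, 0.1, -2.2]
grip_width: 0.0547
```

```bash
python3 -m crank '[0,0,0,0,0,-0.001,0,0,0,0,0,0,-0.001,0,0,0,0,0,0,0,0]' && python3 -m crank '[0,0,0,0,0,0,70,0,0,0,0,0,0,80,0,0,0,0,0,0,80,0,0,0,0,0,0,80,0,0,0,0,0,0,80,0,0,0,0,0,0.01,80,0,0,0,0,0,0.02,80,0,0,0,0,0,0.03,80,0,0,0,0,0,0.03,80,0,0,0,0,0,0.03,80,0,0,0,0,0,0,80]'
```

```text
time_s: 7.4
position: [0.4326, -0.0996, 0.0249]
tool_rot: [[-0.047, 0.999, 0.001], [0.999, 0.047, -0.0], [-0.0, 0.001, -1.0]]
ft_force: [-1.6, 0.4, 9.0]
grip_width: 0.0548
time_s: 8.5
position: [0.4339, -0.1001, 0.1481]
tool_rot: [[-0.047, 0.999, 0.007], [0.999, 0.047, -0.004], [-0.004, 0.006, -1.0]]
ft_force: [0.5, -0.3, -0.3]
grip_width: 0.0686
```

```bash
python3 -m crank '[0,0,-0.015,0.004,-0.035,-0.005,80,0,0,0,0.002,-0.036,-0.005,60,0,0,0,0.002,-0.036,-0.005,60,0,0,0,0.002,-0.036,-0.005,60,0,0,0,0.002,-0.036,-0.005,60,0,0,0,0.002,-0.036,-0.005,60,0,0,0,0.002,-0.036,-0.005,60,0,0,0,0.002,-0.036,-0.005,60,0,0,0,0,0,-0.02,60,0,0,0,0,0,-0.02,60,0,0,0,0,0,-0.02,60,0,0,0,0,0,-0.02,60,0,0,0,0,0,-0.005,60,0,0,0,0,0,-0.002,60,0,0,0,0,0,0,60]' && python3 -m crank '[0,0,0,0,0,0,0,0,0,0,0,0,0,0,0,0,0,0,0,0,0,0,0,0,0,0,0,0,0,0,0,0,0,0,0,0,0,0,0,0,0,0,0,0,0,0,0,0,0]' 60
```

```text
time_s: 10.0
position: [0.4507, -0.3867, 0.0179]
tool_rot: [[-0.032, 0.999, 0.0], [0.999, 0.032, -0.001], [-0.001, 0.0, -1.0]]
ft_force: [-0.4, -0.5, -0.2]
grip_width: 0.051
time_s: 10.7
position: [0.4509, -0.3869, 0.0185]
tool_rot: [[-0.032, 0.999, 0.001], [0.999, 0.032, -0.002], [-0.002, 0.001, -1.0]]
ft_force: [-1.1, 0.1, 6.5]
grip_width: 0.025
```

```bash
python3 -m crank '[0,0,0,0,0,0.02,0,0,0,0,0,0,0.03,0,0,0,0,0,0,0.03,0,0,0,0.015,0.002,0.033,0,0,0,0,0,0.002,0.032,0,0,0,0,0,0.002,0.032,0,0,0,0,0,0.002,0.032,0,0,0,0,0,0.002,0.032,0,0,0,0,0,0.002,0.032,0,0,0,0,0,0,0,-0.02,0,0,0,0,0,0,-0.02,0,0,0,0,0,0,-0.02,0,0,0,0,0,0,-0.005,0,0,0,0,0,0,-0.004,0,0,0,0,0,0,-0.003,0,0,0,0,0,0,-0.001,0,0,0,0,0,0,0,0]' && python3 -m crank '[0,0,0,0,0,-0.001,0,0,0,0,0,0,-0.001,0,0,0,0,0,0,0,0]'
```

```text
time_s: 12.4
position: [0.4627, -0.1937, 0.0248]
tool_rot: [[-0.047, 0.999, 0.001], [0.999, 0.047, -0.0], [-0.001, 0.001, -1.0]]
ft_force: [-0.8, 1.0, -1.9]
grip_width: 0.0249
time_s: 12.7
position: [0.4627, -0.1936, 0.0225]
tool_rot: [[-0.047, 0.999, 0.0], [0.999, 0.047, -0.0], [-0.0, 0.0, -1.0]]
ft_force: [-0.0, -1.1, 0.3]
grip_width: 0.0253
```

```bash
python3 -m crank '[0,0,0,0,0,-0.001,0,0,0,0,0,0,0,40,0,0,0,0,0,0,60,0,0,0,0,0,0,60,0,0,0,0,0,0,60,0,0,0,0,0,0.01,60,0,0,0,0,0,0.03,60,0,0,0,0,0,0.04,60,0,0,0,0,0,0.04,60,0,0,-0.047,0.027,0.028,0.008,60,0,0,0,0.027,0.028,0.008,60,0,0,0,0.027,0.028,0.008,60,0,0,0,0.027,0.028,0.008,60,0,0,0,0.027,0.028,0.008,60,0,0,0,0.027,0.028,0.008,60,0,0,0,0.027,0.028,0.008,60,0,0,0,0.027,0.028,0.008,60,0,0,0,0,0,0,60,0,0,0,0,0,0,60]'
python3 -c "
from h import *
cam('wrist','w3',1.25,gain=1.3)"
```

```text
time_s: 14.6
position: [0.6784, 0.0309, 0.2054]
tool_rot: [[-0.001, 1.0, -0.0], [1.0, 0.001, -0.0], [-0.0, -0.0, -1.0]]
ft_force: [0.1, -0.6, -0.6]
grip_width: 0.0509
```

View pics/w3.png

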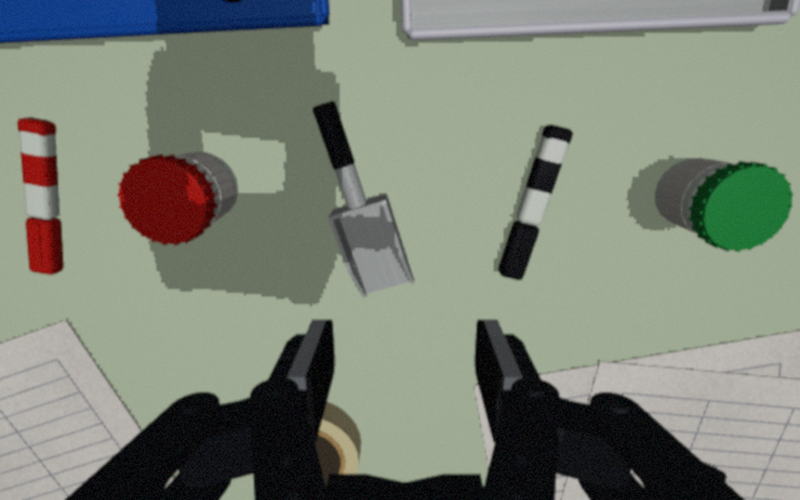

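```bash
python3 - <<'E'
from h import *
P=dict(sc_handle=[(324,105),.018],sc_back=[(331,211),(386,197),.026],sc_mouth=[(363,294),(413,281),.005],bm=[(557,129),(511,276),.011],gj=[(742,207),.063],rj=[(168,200),.063],rm=[(37,121),(45,271),.011],steel=[(408,36),(790,20),.018])
for k,v in P.items():
    a=np.array([ray("w3",p[0]/1.25,p[1]/1.25,v[-1]) for p in v[:-1]]); print(k,a.round(3).tolist(),a.mean(0).round(4))
    if len(a)>1: d=a[1]-a[0]; print(np.hypot(*d),np.arctan2(d[1],d[0]))
E
```

```text
sc_handle [[0.597, -0.024]] [ 0.5971 -0.0245]
sc_back [[0.67, -0.022], [0.66, 0.018]] [ 0.6652 -0.002 ]
0.04151501847778648 1.8244892421653593
sc_mouth [[0.746, -0.003], [0.734, 0.039]] [0.7399 0.0179]
0.04299009496002892 1.8473796924976555
bm [[0.613, 0.141], [0.727, 0.117]] [0.6701 0.129 ]
0.11633952204464569 -0.2079995676866296
gj [[0.658, 0.247]] [0.6584 0.247 ]
rj [[0.655, -0.119]] [ 0.6546 -0.1191]
rm [[0.608, -0.232], [0.724, -0.256]] [ 0.666 -0.244]
0.11770926662820132 -0.2067542312689323
steel [[0.554, 0.033], [0.544, 0.283]] [0.5488 0.1583]
0.2497993173198563 1.6104735979934846
```

```bash
python3 -m crank '[0,0,0.135,0.003,-0.014,-0.02,80,0,0,0.135,0.003,-0.014,-0.02,80,0,0,0,0,0,-0.022,80,0,0,0,0,0,-0.022,80,0,0,0,0,0,-0.022,80,0,0,0,0,0,-0.022,80,0,0,0,0,0,-0.022,80,0,0,0,0,0,-0.022,80,0,0,0,0,0,-0.01,80,0,0,0,0,0,-0.004,80,0,0,0,0,0,0,80]' && python3 -m crank '[0,0,0,0,0,0,0,0,0,0,0,0,0,0,0,0,0,0,0,0,0,0,0,0,0,0,0,0,0,0,0,0,0,0,0,0,0,0,0,0,0,0,0,0,0,0,0,0,0]' 50
```

```text
time_s: 15.75
position: [0.6845, 0.002, 0.0197]
tool_rot: [[-0.266, 0.964, 0.0], [0.964, 0.266, -0.0], [-0.0, 0.0, -1.0]]
ft_force: [0.1, 0.2, 0.4]
grip_width: 0.0683
time_s: 16.45
position: [0.6852, 0.0023, 0.0208]
tool_rot: [[-0.267, 0.964, 0.002], [0.964, 0.267, -0.0], [-0.001, 0.002, -1.0]]
ft_force: [0.1, -0.7, 6.7]
grip_width: 0.0428
```

```bash
python3 -m crank '[0,0,0,0,0,0.01,0,0,0,0,0,0,0.02,0,0,0,0,0,0,0.03,0,0,0,0,0,0,0.03,0,0,0,-0.033,-0.03,0.018,0.003,0,0,0,-0.033,-0.03,0.018,0.003,0,0,0,-0.033,-0.03,0.018,0.003,0,0,0,-0.033,-0.03,0.018,0.003,0,0,0,-0.033,-0.03,0.018,0.003,0,0,0,-0.033,-0.03,0.018,0.003,0,0,0,-0.033,-0.029,0.019,0.003,0,0,0,0,0,0,0,0,0,0,0,0,0,0,0]'
python3 -c "
from h import *
cam('wrist','w4',1.25,gain=0.9)"
```

```text
time_s: 17.75
position: [0.4758, 0.1297, 0.1311]
tool_rot: [[-0.041, 0.999, 0.001], [0.999, 0.041, -0.0], [-0.0, 0.001, -1.0]]
ft_force: [0.7, -0.3, -1.8]
grip_width: 0.0428
```

View pics/w4.png

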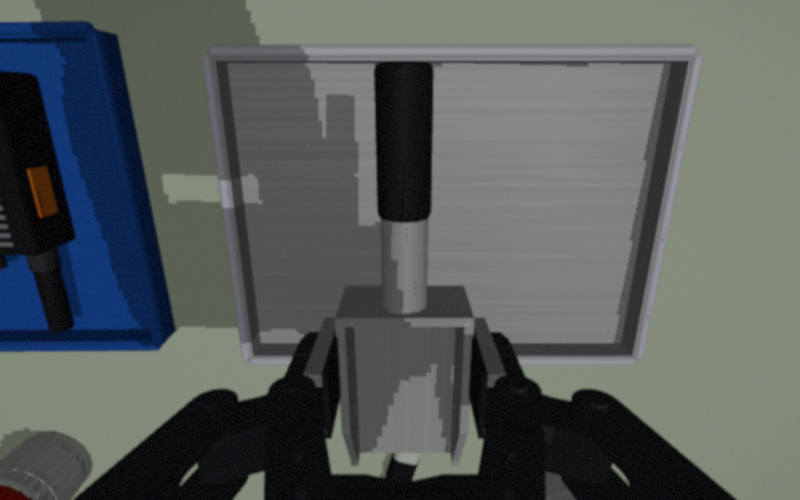

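```bash
python3 - <<'E'
from h import *
P=dict(steel=[(205,48),(701,47),(640,361),(246,361),.018],inner=[(218,63),(689,61),(633,345),(254,345),.016],h=[(404,63),.1103+.022],back=[(333,320),(474,320),.1103+.026],tip=[(352,464),(459,464),.1103+.010])
for k,v in P.items():
    a=np.array([ray("w4",p[0]/1.25,p[1]/1.25,v[-1]) for p in v[:-1]]); print(k,a.round(3).tolist(),a.mean(0).round(4))
E
```

```text
steel [[0.371, 0.024], [0.36, 0.277], [0.545, 0.285], [0.555, 0.031]] [0.4579 0.1542]
inner [[0.378, 0.029], [0.367, 0.273], [0.534, 0.279], [0.545, 0.036]] [0.4559 0.1546]
h [[0.383, 0.126]] [0.3834 0.1263]
back [[0.46, 0.107], [0.459, 0.152]] [0.4595 0.1293]
tip [[0.534, 0.111], [0.533, 0.155]] [0.5335 0.1331]
```

```bash
python3 -m crank '[0,0,0,0,0,-0.022,0,0,0,0,0,0,-0.022,0,0,0,0,0,0,-0.022,0,0,0,0,0,0,-0.022,0,0,0,0,0,0,-0.008,0,0,0,0,0,0,-0.004,0,0,0,0,0,0,-0.003,0,0,0,0,0,0,-0.001,0,0,0,0,0,0,-0.001,0,0,0,0,0,0,0,0]' && python3 -m crank '[0,0,0,0,0,-0.001,0,0,0,0,0,0,0,0]'
```

```text
time_s: 18.8
position: [0.4758, 0.1295, 0.0257]
tool_rot: [[-0.039, 0.999, 0.001], [0.999, 0.039, -0.0], [-0.0, 0.001, -1.0]]
ft_force: [-0.2, -0.1, -1.1]
grip_width: 0.0433
time_s: 19.0
position: [0.4758, 0.1295, 0.0247]
tool_rot: [[-0.039, 0.999, 0.001], [0.999, 0.039, -0.0], [-0.0, 0.001, -1.0]]
ft_force: [-0.8, 0.2, 3.2]
grip_width: 0.0428
```

```bash
python3 -m crank '[0,0,0,0,0,0,60,0,0,0,0,0,0,65,0,0,0,0,0,0,65,0,0,0,0,0,0,65,0,0,0,0,0,0.01,65,0,0,0,0,0,0.025,65,0,0,0,0,0,0.03,65,0,0,0,0,0,0.025,65,0,0,-0.047,0.029,0,0,65,0,0,-0.04,0.033,0,0,50,0,0,-0.04,0.033,0,0,50,0,0,-0.04,0.033,0,0,50,0,0,-0.04,0.033,0,0,50,0,0,-0.04,0.033,-0.01,0,50,0,0,0,0,0.01,0,50]' && python3 -m crank '[0,0,0,0,0,-0.022,50,0,0,0,0,0,-0.022,50,0,0,0,0,0,-0.022,50,0,0,0,0,0,-0.018,50,0,0,0,0,0,-0.009,50,0,0,0,0,0,-0.004,50,0,0,0,0,0,0,50]'
```

```text
time_s: 20.5
position: [0.6725, 0.1273, 0.1144]
tool_rot: [[0.21, 0.978, 0.002], [0.978, -0.21, -0.001], [-0.0, 0.002, -1.0]]
ft_force: [-0.6, -0.4, -0.2]
grip_width: 0.0422
time_s: 21.2
position: [0.6696, 0.1296, 0.0178]
tool_rot: [[0.206, 0.979, 0.0], [0.979, -0.206, -0.0], [0.0, 0.0, -1.0]]
ft_force: [0.2, 1.3, 0.2]
grip_width: 0.0427
```

```bash
python3 -m crank '[0,0,0,0,0,0,0,0,0,0,0,0,0,0,0,0,0,0,0,0,0,0,0,0,0,0,0,0,0,0,0,0,0,0,0,0,0,0,0,0,0,0,0,0,0,0,0,0,0,0,0,0,0,0,0,0]' 35
```

```text
time_s: 22.0
position: [0.6701, 0.1295, 0.0186]
tool_rot: [[0.206, 0.978, 0.002], [0.978, -0.206, 0.0], [0.0, 0.002, -1.0]]
ft_force: [0.0, 0.1, 6.2]
grip_width: 0.0193
```

```bash
python3 -m crank '[0,0,0,0,0,0.01,0,0,0,0,0,0,0.02,0,0,0,0,0,0,0.03,0,0,0,0,0,0,0.03,0,0,0,0.035,-0.03,-0.008,0,0,0,0,0.035,-0.03,-0.008,0,0,0,0,0.035,-0.03,-0.008,0,0,0,0,0.035,-0.03,-0.008,0,0,0,0,0.035,-0.03,-0.008,0,0,0,0,0.035,-0.03,-0.008,0,0,0,0,0.035,-0.029,-0.0095,0,0,0,0,0,0,0,0,0,0,0,0,0,0,0,0]'
python3 -c "
from h import *
cam('wrist','w5',1.25,gain=0.9)"
```

```text
time_s: 23.3
position: [0.4611, 0.0719, 0.1081]
tool_rot: [[-0.036, 0.999, 0.002], [0.999, 0.036, -0.0], [-0.0, 0.002, -1.0]]
ft_force: [0.3, -0.2, -0.2]
grip_width: 0.0191
```

View pics/w5.png

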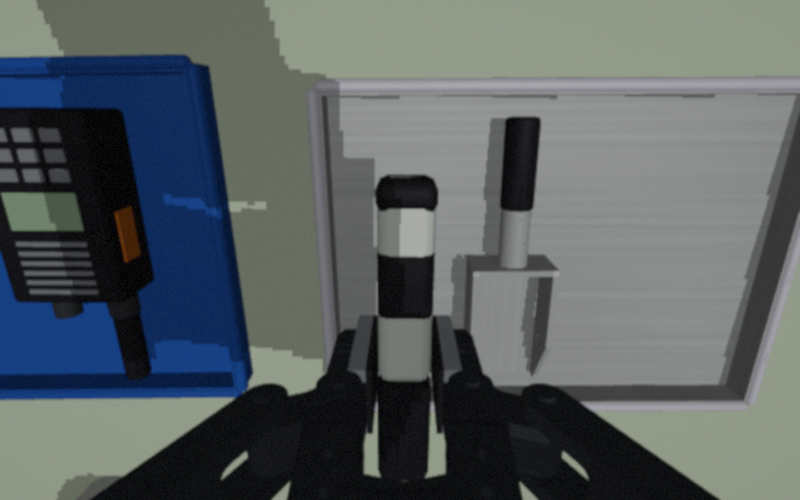

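```bash
python3 -m crank '[0,0,0,0,0,-0.022,0,0,0,0,0,0,-0.022,0,0,0,0,0,0,-0.022,0,0,0,0,0,0,-0.008,0,0,0,0,0,0,-0.005,0,0,0,0,0,0,-0.003,0,0,0,0,0,0,-0.001,0,0,0,0,0,0,-0.001,0,0,0,0,0,0,0,0]' && python3 -m crank '[0,0,0,0,0,-0.001,0,0,0,0,0,0,0,0]'
```

```text
time_s: 24.25
position: [0.4608, 0.072, 0.0237]
tool_rot: [[-0.037, 0.999, 0.001], [0.999, 0.037, -0.0], [-0.0, 0.001, -1.0]]
ft_force: [0.3, 0.6, -0.7]
grip_width: 0.0191
time_s: 24.45
position: [0.4608, 0.072, 0.0225]
tool_rot: [[-0.037, 0.999, 0.001], [0.999, 0.037, -0.0], [-0.0, 0.001, -1.0]]
ft_force: [0.0, 0.1, 2.5]
grip_width: 0.0188
```

```bash
python3 -m crank '[0,0,0,0,0,0,28,0,0,0,0,0,0,34,0,0,0,0,0,0,34,0,0,0,0,0,0,34,0,0,0,0,0,0.01,34,0,0,0,0,0,0.03,34,0,0,0,0,0,0.03,34,0,0,0,0,0,0.03,34,0,0,-0.037,0.029,0.026,0,60,0,0,0,0.028,0.025,0,100,0,0,0,0.028,0.025,0,100,0,0,0,0.028,0.025,0,100,0,0,0,0.028,0.025,0,100,0,0,0,0.028,0.025,0,100,0,0,0,0.028,0.025,0,100,0,0,0,0,0,0,100,0,0,0,0,0,0,100]'
python3 -c "
from h import *
cam('wrist','w6',1.25,gain=1.1)"
```

```text
time_s: 26.15
position: [0.6573, 0.2482, 0.1222]
tool_rot: [[-0.001, 1.0, -0.001], [1.0, 0.001, -0.0], [-0.0, -0.001, -1.0]]
ft_force: [-0.1, -0.8, 0.7]
grip_width: 0.0854
```

View pics/w6.png

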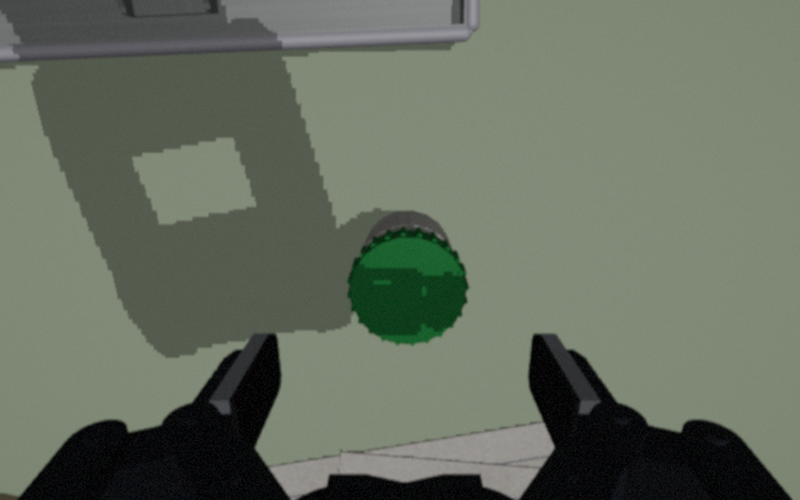

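```bash
python3 -c "
from h import *
print(ray('w6',408/1.25,289/1.25,.063))"
```

```text
[0.65835022 0.25039325]
```

```bash
python3 -m crank '[0,0,0,0.001,0.002,-0.02,100,0,0,0,0,0,-0.02,100,0,0,0,0,0,-0.02,100,0,0,0,0,0,-0.02,100,0,0,0,0,0,-0.015,100,0,0,0,0,0,-0.005,100,0,0,0,0,0,0,100]' && python3 -m crank '[0,0,0,0,0,0,0,0,0,0,0,0,0,0,0,0,0,0,0,0,0,0,0,0,0,0,0,0,0,0,0,0,0,0,0,0,0,0,0,0,0,0,0,0,0,0,0,0,0]' 40
```

```text
time_s: 26.9
position: [0.6583, 0.2496, 0.0223]
tool_rot: [[0.0, 1.0, -0.001], [1.0, -0.0, -0.0], [-0.0, -0.001, -1.0]]
ft_force: [-0.7, 0.7, 0.3]
grip_width: 0.0855
time_s: 27.6
position: [0.6591, 0.2501, 0.0238]
tool_rot: [[-0.0, 1.0, 0.002], [1.0, 0.0, 0.0], [0.0, 0.002, -1.0]]
ft_force: [-1.8, -0.9, 6.0]
grip_width: 0.0535
```

```bash
python3 -m crank '[0,0,0,0,0,0.01,0,0,0,0,0,0,0.02,0,0,0,0,0,0,0.03,0,0,0,0,0,0,0.03,0,0,0,0,0,0,0,0]'
python3 -c "
from h import *
cam('wrist','w7',1.25,gain=1.1)"
```

```text
time_s: 28.1
position: [0.6604, 0.2504, 0.118]
tool_rot: [[-0.0, 1.0, 0.009], [1.0, 0.0, 0.002], [0.002, 0.009, -1.0]]
ft_force: [-0.1, -0.2, -0.0]
grip_width: 0.0534
```

View pics/w7.png

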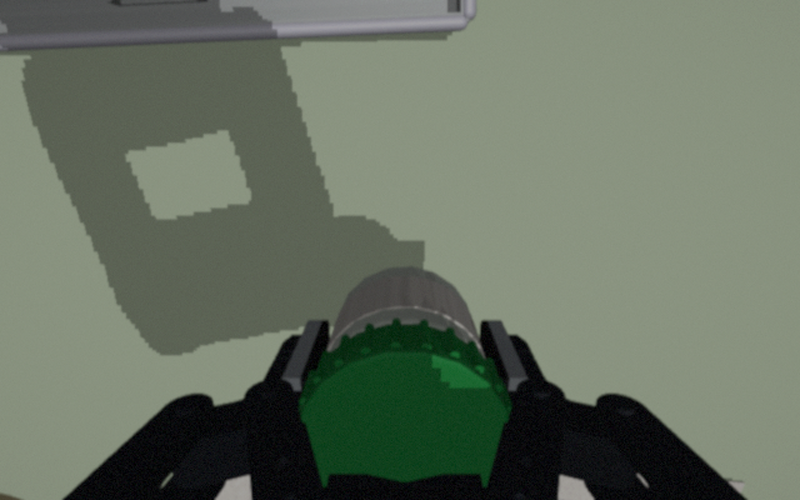

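```bash
python3 -m crank '[0,0,0.006,-0.029,-0.005,0,0,0,0,0.006,-0.029,-0.004,0,0,0,0,0.006,-0.029,-0.004,0,0,0,0,0.006,-0.029,-0.004,0,0,0,0,0.006,-0.029,-0.005,0,0,0,0,0.006,-0.029,-0.005,0,0,0,0,0.001,-0.029,-0.004,0,0,0,0,0,0,0,-0.022,0,0,0,0,0,0,-0.022,0,0,0,0,0,0,-0.022,0,0,0,0,0,0,-0.01,0,0,0,0,0,0,-0.004,0,0,0,0,0,0,-0.003,0,0,0,0,0,0,0,0]'
```

```text
time_s: 29.55
position: [0.4558, 0.219, 0.0296]
tool_rot: [[-0.037, 0.999, 0.0], [0.999, 0.037, 0.0], [0.0, 0.0, -1.0]]
ft_force: [-0.1, 0.3, -1.3]
grip_width: 0.0538
```

```bash
python3 -m crank '[0,0,0,0,0,-0.001,0,0,0,0,0,0,-0.001,0,0,0,0,0,0,0,0]'
```

```text
time_s: 29.85
position: [0.4558, 0.219, 0.0278]
tool_rot: [[-0.037, 0.999, 0.001], [0.999, 0.037, 0.0], [0.0, 0.001, -1.0]]
ft_force: [-0.5, 0.4, 3.5]
grip_width: 0.0538
```

```bash
python3 -m crank '[0,0,0,0,0,0,70,0,0,0,0,0,0,76,0,0,0,0,0,0,76,0,0,0,0,0,0,76,0,0,0,0,0,0.01,76,0,0,0,0,0,0.02,76,0,0,0,0,0,0.03,76,0,0,0,0,0,0.03,76,0,0,0,0,0,0.04,76,0,0,0,0.005,-0.022,0.02,76,0,0,0,0.005,-0.022,0.02,76,0,0,0,0.005,-0.022,0.02,76,0,0,0,0.005,-0.022,0.02,76,0,0,0,0.005,-0.022,0.02,76,0,0,0,0.005,-0.022,0.02,76,0,0,0,0.005,-0.022,0.02,76,0,0,0,0.005,-0.022,0.02,76,0,0,0,0.005,-0.022,0.02,76,0,0,0,0,0,0,76]'
python3 -c "
from h import *
cam('wrist','w8',1.25,gain=1.4); cam('side','s8',2.3,crop=(230,100,490,350))"
```

```text
time_s: 31.75
position: [0.5013, 0.019, 0.3401]
tool_rot: [[-0.034, 0.999, 0.005], [0.999, 0.034, -0.001], [-0.002, 0.005, -1.0]]
ft_force: [-0.7, -0.0, -0.3]
grip_width: 0.0649
```

View pics/w8.png

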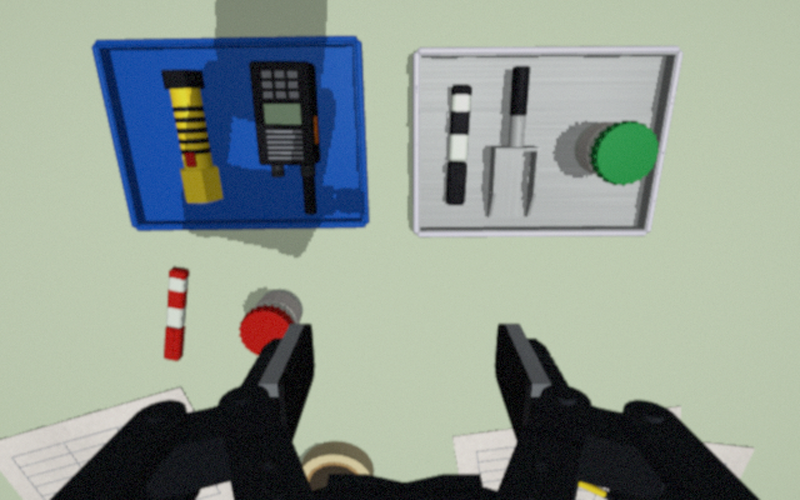

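View pics/s8.png

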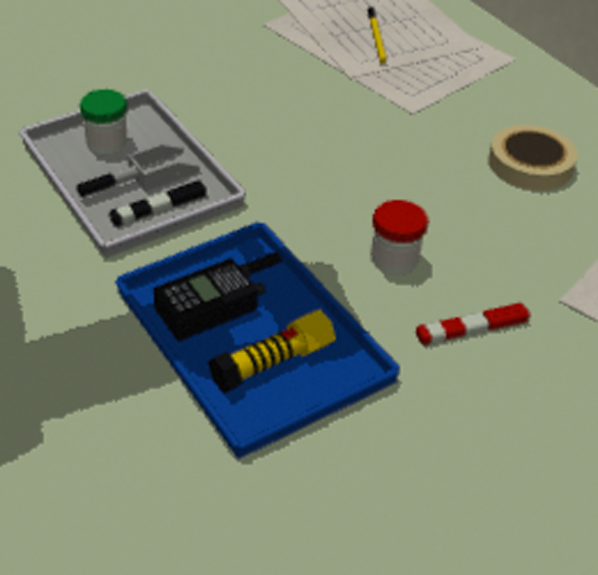

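Both pictures show all five things lying flat on their tray floors, clear of each other and of the rim: marker (459,145), scoop (513,140) and jar (625,152) in the steel tray, torch (192,135) and radio (288,115) in the blue one. The red jar and red marker look untouched.

```bash
python3 -c "
from h import *
s=observe(); print(max(abs(np.array(s['qvel']))), s['time_s'])
print('rm',[ray('w8',u/1.25,v/1.25,.011).round(3) for u,v in [(178,269),(174,358)]],'rj',ray('w8',266/1.25,331/1.25,.063).round(3))
print(close_job())"
```

```text
1.639129410956254 31.85
rm [array([ 0.607, -0.234]), array([ 0.724, -0.254])] rj [ 0.653 -0.122]
the job is handed in; nothing more can be done
None
```

Both kits are made up and the job was handed in at about 32 s; it gave no verdict.

- **Steel tray:** it holds the green jar (standing), the scoop (open side up) and the black marker.
- **Blue tray:** it holds the radio (face up) and the torch.
- **Setting down:** I lowered each thing until the wrist force or the height showed it had reached the tray floor, then opened the fingers. The torch showed only a light touch (0.3 N), so I lowered it 1 mm more before letting go.

**Last checks:** In the final wrist and side pictures all five lie flat, clear of each other and inside the rims. I judged levelness and resting height by eye, not by measurement. The red jar and red marker read within about 4 mm of where I first measured them closely, which is about the measuring error.

**Disagreements:**
- The first estimates from the two fixed cameras differed by about 2 cm, so I used the wrist camera for positions.
- The jar grip measured 53.5 mm, against 52 mm for the body and 56 mm for the lid. The pads probably caught the lid, but the jar lifted and was set down upright.
- The arm was still settling (1.6 deg/s at a joint) when I handed in. It was high above the trays and touching nothing.

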